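# Bolt the drugs chest in the pharmacy store

## Robot

A 6-joint arm with a two-finger parallel gripper is mounted at the origin on the work surface. World frame = base frame: x ahead of the robot, y to its left, z up, the work surface at z = 0. Lengths are in m, angles in rad, forces in N, time in s.
With the tool pointing down it reaches from about 0.35 to 0.875 m from the base axis. Payload 4.2 kg.
Tool frame: the origin (TCP) lies at the very end of the fingers, on their centre line; the grasp point (between the pads) lies 19 mm behind it; z points along the fingers, y is the direction in which the jaws open and shut (so a half turn about z gives the same grasp; the last joint's range is limited). The gripper opens to 85 mm and grips with 20 to 120 N. Pads are 22 mm wide; open, the fingers measure 114 mm over their backs; the gripper's body (76 mm by 85 mm) begins 54 mm behind the grasp point. The pads swing forward as they close: fully open they stand 13 mm farther back than shut.
Start: joints at [1.475, 0.385, 0.008, 0, -1.194, -0.259], TCP at [0.217, 0.586, 0.231] pointing down, gripper open.
Joint ranges: [-3.14, 3.14], [-1.21, 2.06], [-1.07, 1.41], [-3.16, 2.05], [-2.99, -0.16], [-3.1, 3.1]. Speed limits (rad/s): [2.79, 2.79, 3.14, 3.14, 3.14, 3.14].

## Interface

Orientations are given as [roll, pitch, yaw] about the fixed x, y, z axes, in that order (R = Rz(yaw) Ry(pitch) Rx(roll)).
In Python, from station import arm, eyes gives the robot as it stands. The module is installed in compiled form; this text tells all that it offers.
- The arm moves only by the shell command python3 -m inch 'ROWS' [FORCE]. ROWS is JSON, one flat list of numbers, 5 for each row, row after row: the opening, from -1 (shut) to 1 (fully open), so that 0 is half open, then the shift along the world's x, y, z in mm, then the turn about the world's z in units of 5 degrees (1.0 is 5 degrees). A call has exactly 5 rows; each row is the pose to reach, as a shift and turn from the pose commanded when the call began; what a row does not reach only later rows make up. A row lasts 1/10 s, in which the tool goes at most 50 mm and 8.59 degrees, less where a joint would pass 70% of its speed; a pose out of reach is approached as far as the arm can. A call with a gripper value outside its range is refused whole. The fingers move at their own pace and stop on an object; FORCE is the grip in N (left out, the last holds). Time passes only in rows, so rows that repeat a pose let the fingers close, or fill a call up. It gives the time, the measured TCP pose, the force and the opening at its end, in the units of the state.
- arm.get_state(): the state, without advancing time (a new reading comes with each control period).
- eyes.grab_frame(name): name is "scene" or "top"; returns a dict with "color" (400x640x3 uint8, red, green, blue), "range_z" (400x640 float32, m along the optical axis (not along the pixel's ray), 0 where there is no reading), "intrinsics" (3x3 intrinsics, pixels), "eye" and "attitude" of the camera in the world. Camera axes: x right, y up, looking along -z (the intrinsics and any distortion apply to the point x, -y, -z); pixel columns grow to the right and rows downward; lengths in m; the calibration is good to about 2 mm. A picture is of the moment at which its call begins.
- arm.job_done(): hands the job in, once; it reports no verdict.
The state is a dict: "t": time; "q": joint angles; "qd": joint speeds; "joint_efforts": joint torques, N m; "tcp_pos": TCP position; "eef_rot": TCP orientation; "wrist_force": force on the tool from outside, world axes, zero at the start; "torque": the same for the moment, N m; "opening": finger opening in m.
Only numpy, scipy, OpenCV 4.12 (cv2) and the standard library are available. Lean on these libraries where they do the work, as an engineer would, in place of code of your own. Each camera call takes 0.05 s, during which the arm holds its last target. There are 200 camera calls.

## Task

The drugs chest on the counter is shut but not yet bolted. Raise the red-knobbed handle of its barrel bolt out of the resting notch, slide the bolt across, and turn the handle down fully into the locking notch in the brass keeper, which lies a little short of the keeper's stop; then let go of it. Find the notch by feel, never forcing the handle against the metalwork (about 10 N on the knob is plenty), and leave the other things on the chest and counter undisturbed.

Things in the scene. Friction and masses are not known exactly. Their poses are not given: they have to be found in the camera images.
- chest: White steel box, 250 (x) by 370 (y) by 90 mm high, fixed to the counter, with a blue hatch leaf (shut) over the +y part of its top. Origin: centre of its underside; its flat top is the deck, at z = 90 mm. The bolt's rod lies on the deck along y; bolting slides it to +y, through the staple on the hatch. Its -x side faces the robot.
- guide: Dark steel guide rail on the deck, axes as the chest. Origin on the rod's centre line at bolt = 0, 22 mm above the deck (chest frame -40, -80, 112 mm). A thin wall along y at x = -20 to -13 mm: its high parts reach 16 mm above the centre line and stop the handle at about 0.5 rad; notch floors are 2 mm above it. All other parts on the deck near the bolt are under 10 mm above the centre line.
- rest_notch (a point): Guide frame (0, 2, 0) mm: level with the middle of the wide resting notch, which spans y = -11 to about +14 mm of the guide.
- mid_keeper (a point): On the rod's line, fixed at 55 mm along y from the guide's origin. The brass keeper with the locking notch is clamped at a different place on each chest: the notch's middle is up to 14 mm either side of this point (bolt 0.041 to 0.069 with the handle in it). That is not measured: find it by feel. The notch is 12 mm wide for the 8 mm stem; 10 mm of high wall follow it, then the stop.
- mid_stop (a point): Fixed at guide (0, 71, 17.5) mm: the face of the keeper's brass stop if the keeper were at its middle place; it moves with the notch. The stop reaches over the rod, x = -19 to +13 mm, 11 to 24 mm above the centre line. A raised stem pushed across comes up against it with its middle 12 mm past the middle of the locking notch: drawn back 10 to 14 mm from there it enters the notch.
- lever: The bolt's handle: a square steel stem, 8 x 8 mm, standing out from the rod, with a red cylindrical knob at its end, 18 mm in diameter and 20 mm long along y (grip it across its length, by its two flat ends, so that it can pivot between the fingers). Origin on the rod's centre line; its z axis points along the stem to the knob, its y axis along the rod.
- knob (a point): Centre of the red knob, 56 mm from the rod's centre line. The stem meets the guide's wall only about 22 mm from that line, so a push on the knob presses about 2.5 times as hard on the wall: 10 N becomes 25 N. Free, the handle moves with under 4 N.
- bolt (a joint): Slide of rod and handle along the chest's +y, in m; 0 to 0.008 at the start (unbolted), limits -0.007 and 0.085. Rubs with about 2.5 N and stays where it is left.
- handle (a joint): Turn of the handle about the rod, in rad: 0 = upright, positive = leaning down towards the chest's -x (the robot's side), limits -0.3 and 1.3. At the start it lies in the resting notch at about 1.1; fully down in a notch it reads about 1.1 to 1.2. It must be raised to below 0.45 to pass along the guide. Rubs lightly (about 0.7 N at the knob) and stays where it is left.
- carton_small: Flat white and red carton, 45 x 85 x 22 mm, lying on the hatch; bystander. Origin: centre of underside.
- tape_roll: Amber roll of tape, 64 mm across, 22 mm high, lying on the chest's deck behind the bolt; bystander. Origin: centre of underside.
- amber_bottle: Amber bottle, 56 mm across, 110 mm high, on the counter; bystander. Origin: centre of underside.
- pill_jar: White jar with blue cap, 64 mm across, 85 mm high, on the counter; bystander. Origin: centre of underside.
- carton_blue: Blue carton, 70 x 120 x 60 mm, on the counter; bystander. Origin: centre of underside.
- carton_yellow: Yellow carton, 60 x 100 x 45 mm, on the counter; bystander. Origin: centre of underside.

How it is judged:
On the way, in this order (a step that is already met when the one before it is completed fails the run):
1. the handle is raised out of the resting notch (value of joint handle below 0.45 rad and value of joint bolt below 0.03 m), for 0.1 s.
2. the bolt is slid across with the handle raised (value of joint bolt above 0.036 m and value of joint handle below 0.6 rad), for 0.1 s.
3. the handle is turned down into the locking notch (value of joint bolt above 0.036 m and value of joint handle above 1 rad), for 0.2 s.
At the end, for the whole second after the job is handed in: The bolt is across (bolt above 0.036) with its handle down in the locking notch (handle above 1.0 rad), at rest and let go (all of step 3 and velocity of joint bolt between -0.005 and 0.005 m/s and velocity of joint handle between -0.1 and 0.1 rad/s); the robot touches nothing.
It fails at once if the handle pressed against the guide, keeper or stop with more than 35 N (contact force between lever and guide above 35 N).
It fails at once if something else on the chest or counter is moved by more than 20 mm or tipped (distance of any of carton_small, tape_roll, amber_bottle, pill_jar, carton_blue, carton_yellow from where it was at the start of the episode above 0.02 m or angle between any of carton_small, tape_roll, amber_bottle, pill_jar, carton_blue, carton_yellow's own z axis and vertical above 0.3 rad).
It also fails if it takes over 46 s, if anything falls off the work surface, if the arm or the gripper's body presses on something with over 40 N, if the wrist force passes 120 N, or if a joint passes its speed limit or range.

## Working session

There is one attempt and no reset: what is moved stays moved. The work goes in short steps, Python scripts to look and compute and a shell command to move; the robot and the scene stay as the last step left them, time stands still between calls to the robot, and variables do not carry over. Pictures are saved under pics/ and viewed, on a budget of 10 in all, crops included, one or two more only if the job needs it, and the job is handed in when it is done.

```bash
mkdir -p pics; cat > h.py <<'E'
import numpy as np, cv2
from station import arm, eyes
def grab(n):
    f=eyes.grab_frame(n); return f
def R(f):
    a=np.array(f["attitude"],float)
    if a.shape==(3,3): return a
    from scipy.spatial.transform import Rotation as Ro
    return Ro.from_euler('xyz',a).as_matrix() if a.size==3 else Ro.from_quat(a).as_matrix()
def pts(f):
    d=f["range_z"]; K=np.array(f["intrinsics"]); v,u=np.mgrid[:d.shape[0],:d.shape[1]]
    P=np.stack([(u-K[0,2])/K[0,0]*d,-(v-K[1,2])/K[1,1]*d,-d],-1)
    return P@R(f).T+np.array(f["eye"])
E
python3 - <<'E'
from h import *
for n in("scene","top"):
    f=grab(n); cv2.imwrite(f"pics/{n}0.png",f["color"][...,::-1]); print(n,f["eye"],f["attitude"],f["intrinsics"],[k for k in f])
    P=pts(f); c=cv2.cvtColor(f["color"],cv2.COLOR_RGB2HSV)
    m=((c[...,0]<6)|(c[...,0]>174))&(c[...,1]>150)&(c[...,2]>70)
    k,l,s,ce=cv2.connectedComponentsWithStats(m.astype('uint8'))
    for i in range(1,k):
        if s[i,4]>15:
            q=P[(l==i)&(f["range_z"]>0)]; print(s[i],ce[i].round(1),np.median(q,0).round(4),q.min(0).round(4),q.max(0).round(4))
print(arm.get_state())
E
```

```text
scene [1.18237451 0.21796071 0.91647045] [0.68255316 0.01205523 1.92459311] [[393.6830274    0.         323.63915388]
 [  0.         393.6830274  194.08315369]
 [  0.           0.           1.        ]] ['color', 'range_z', 'intrinsics', 'eye', 'attitude']
[283 165   8   6  38] [286.7 167.1] [ 0.5415 -0.1342  0.1435] [ 0.5332 -0.1454  0.1326] [ 0.549  -0.126   0.1487]
[349 224  15  21 209] [356.2 233.8] [0.6612 0.0996 0.1105] [0.6343 0.0847 0.097 ] [0.6816 0.1135 0.1145]
[593 378  20  22 190] [602.6 389.4] [0.8466 0.6241 0.1304] [0.8193 0.6093 0.1199] [0.8647 0.6423 0.1698]
top [0.36919764 0.01209087 1.1823127 ] [ 0.20295342  0.00530934 -1.62047003] [[367.46732152   0.         314.28323314]
 [  0.         367.46732152 195.4822677 ]
 [  0.           0.           1.        ]] ['color', 'range_z', 'intrinsics', 'eye', 'attitude']
[101 117  12  14  74] [106.7 123.6] [0.8417 0.6284 0.132 ] [0.8203 0.6129 0.1248] [0.8641 0.6458 0.1377]
[278 169   9  15 108] [281.9 175.9] [0.6535 0.101  0.1122] [0.633  0.0891 0.1062] [0.6773 0.1126 0.1165]
[362 207   5   5  22] [364.  208.7] [ 0.5364 -0.1331  0.1457] [ 0.5308 -0.1392  0.1399] [ 0.5419 -0.1271  0.1498]
{'t': 0.1, 'q': array([ 1.47462266e+00,  3.85538520e-01,  6.75440383e-03, -4.03047299e-04,
       -1.19400368e+00, -2.58625019e-01]), 'qd': array([-0.00180051, -0.00091815,  0.00277815,  0.00345227, -0.00145846,
       -0.0008757 ]), 'joint_efforts': array([-3.26445490e-05, -3.93314838e+01,  1.88931406e+01,  4.19794142e+00,
       -2.53369784e-03,  5.18650381e-06]), 'tcp_pos': array([0.21692291, 0.58559526, 0.23029702]), 'eef_rot': array([ 3.13957162e+00, -1.47304741e-04, -3.54947209e-01]), 'wrist_force': array([ 0.48635289, -0.05215033,  0.69435667]), 'torque': array([ 0.03223951,  0.01406598, -0.00015016]), 'opening': 0.08550987877244884}
```

View pics/scene0.png

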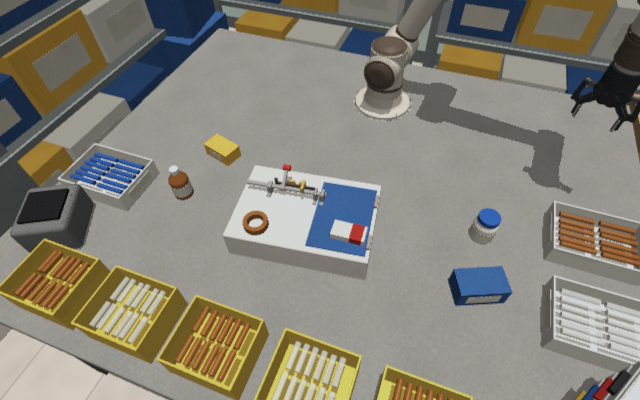

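View pics/top0.png

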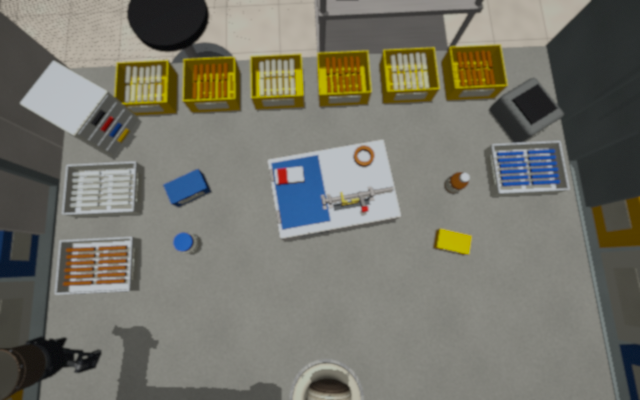

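The scene picture shows the chest with the knob at (287,167), and the rod running right to the keeper near (322,193). In the top view the knob is at (364,209), the chest corners at about (268,157), (384,140), (400,215) and (282,238), and the tape roll at (364,156). Next I fit the deck.

```bash
python3 - <<'E'
from h import *
acc={}
for n in("scene","top"):
    f=grab(n); P=pts(f); d=f["range_z"]
    m=(d>0)&(abs(P[...,2]-.092)<.012)&(P[...,0]>.4)&(P[...,0]<.8)&(abs(P[...,1]+.03)<.3)
    k,l,s,_=cv2.connectedComponentsWithStats(m.astype('uint8')); i=1+np.argmax(s[1:,4]); m=l==i
    q=P[m]; print(n,len(q),"z",np.median(q[:,2]).round(4))
    (cx,cy),(w,h),a=cv2.minAreaRect(q[:,:2].astype('f4')*1000); print("rect",cx,cy,w,h,a)
    # deck by image contour -> rays onto z=.09
    hull=cv2.convexHull(np.argwhere(m)[:,::-1].astype(np.int32)).astype('f4')
    K=np.array(f["intrinsics"]); r=np.c_[(hull[:,0,0]-K[0,2])/K[0,0],-(hull[:,0,1]-K[1,2])/K[1,1],-np.ones(len(hull))]@R(f).T
    e=np.array(f["eye"]); X=e+r*((.09-e[2])/r[:,2])[:,None]
    rc=cv2.minAreaRect(X[:,:2].astype('f4')*1000); print("rayrect",rc)
    hi=(d>0)&(P[...,2]>.105)&(P[...,2]<.16)&(P[...,0]>.5)&(P[...,0]<.72)&(P[...,1]>-.25)&(P[...,1]<.15)
    c=cv2.cvtColor(f["color"],cv2.COLOR_RGB2HSV)
    mk=((c[...,0]<6)|(c[...,0]>174))&(c[...,1]>120)&(c[...,2]>60)&(P[...,1]<-.1)&(P[...,1]>-.2)&(P[...,0]<.6)&(P[...,0]>.5)
    uv=np.argwhere(mk)[:,::-1]; uc=(uv.min(0)+uv.max(0))/2; r=np.array([(uc[0]-K[0,2])/K[0,0],-(uc[1]-K[1,2])/K[1,1],-1])@R(f).T
    acc[n]=(e,r/np.linalg.norm(r)); print("knob",len(uv),uv.min(0),uv.max(0))
    im=cv2.resize(f["color"][...,::-1][(140,160)[n=="top"]:][:80 if n=="scene" else 70, (230,300)[n=="top"]:][:,:115],None,fx=6,fy=6,interpolation=cv2.INTER_CUBIC); cv2.imwrite(f"pics/{n}1.png",im)
(e1,r1),(e2,r2)=acc["scene"],acc["top"]
s=np.linalg.lstsq(np.c_[r1,-r2],e2-e1,rcond=None)[0]; a,b=e1+s[0]*r1,e2+s[1]*r2; print("knob tri",a,b,np.linalg.norm(a-b))
E
```

```text
scene 8709 z 0.0895
rect 619.08837890625 -53.00799560546875 252.2173614501953 369.6105651855469 7.4308319091796875
rayrect ((622.98876953125, -51.438934326171875), (253.15036010742188, 367.5009765625), 7.496389389038086)
knob 41 [283 165] [290 170]
top 8277 z 0.0908
rect 617.4613037109375 -52.142333984375 250.447021484375 370.7577819824219 7.423801422119141
rayrect ((616.1657104492188, -51.70500183105469), (249.9525604248047, 368.464599609375), 7.4387898445129395)
knob 30 [362 206] [367 211]
knob tri [ 0.5389597  -0.13662114  0.1379462 ] [ 0.53861601 -0.13553944  0.13773758] 0.0011540016205526878
```

View pics/scene1.png

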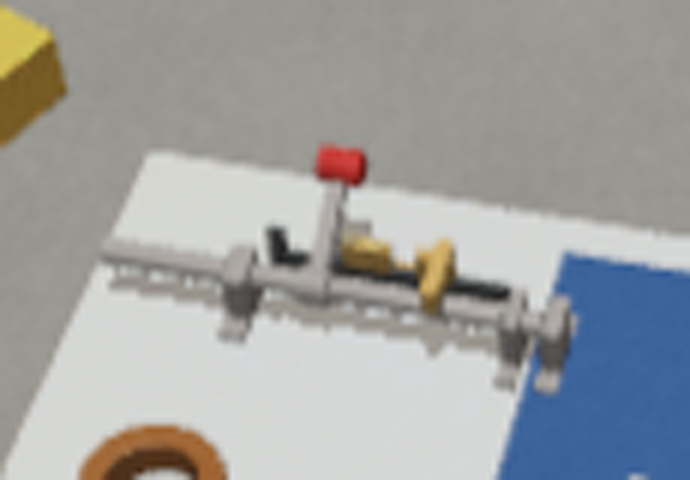

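The deck fit gives chest centre (0.618, -0.052) at yaw 7.4°, 250 × 370 mm, at z 0.09, so the guide origin is (0.5887, -0.1369). The triangulated knob sits at z 0.138, which fits handle 1.1 and bolt about 7 mm. The crop shows the knob at (340,165) and the brass stop at about (437,270). Now I move over.

```bash
python3 -m inch '[0,20,-45,0,1, 0,42,-93,0,2, 0,63,-142,0,3, 0,85,-190,0,4, 0,107,-240,0,5]' 20
python3 -m inch '[0,21,-48,0,0.2, 0,42,-96,0,0.4, 0,63,-144,0,0.55, 0,85,-192,0,0.55, 0,107,-240,0,0.55]'
python3 -m inch '[0,22,-48,0,0, 0,44,-98,0,0, 0,68,-148,0,0, 0,92,-196,0,0, 0,108,-242,0,0]'
python3 -m inch '[0,0,0,-10,0, 0,0,0,-20,0, 0,0,0,-30,0, 0,0,0,-40,0, 0,0,0,-40,0]'
```

```text
t: 0.7
tcp_pos: [0.319, 0.3565, 0.2313]
eef_rot: [-3.142, -0.0, 0.086]
wrist_force: [1.2, -0.1, 1.2]
opening: 0.0426
t: 1.2
tcp_pos: [0.4206, 0.1282, 0.2316]
eef_rot: [-3.141, -0.001, 0.13]
wrist_force: [2.1, 0.7, 0.4]
opening: 0.0427
t: 1.7
tcp_pos: [0.5236, -0.0998, 0.2313]
eef_rot: [-3.142, -0.0, 0.13]
wrist_force: [1.1, 0.4, 0.4]
opening: 0.0426
t: 2.2
tcp_pos: [0.5216, -0.0966, 0.1896]
eef_rot: [-3.141, 0.004, 0.131]
wrist_force: [1.0, -0.9, 0.5]
opening: 0.0425
```

```bash
python3 - <<'E'
from h import *
s=arm.get_state(); print(s)
E
```

```text
{'t': 2.2, 'q': array([ 1.22553307e-01,  2.62061329e-01, -2.83363974e-01, -5.87786406e-04,
       -1.02890206e+00,  1.57997990e+00]), 'qd': array([-0.00439556, -0.01508027,  0.03599035,  0.01488005, -0.02020946,
        0.00014135]), 'joint_efforts': array([-1.16387007e-01, -3.13623333e+01,  1.74147606e+01,  3.87173742e+00,
        1.04378185e-01, -7.92294868e-04]), 'tcp_pos': array([ 0.52157226, -0.09661417,  0.18961264]), 'eef_rot': array([-3.14105774,  0.00352635,  0.13143378]), 'wrist_force': array([ 0.96350411, -0.85982406,  0.49754769]), 'torque': array([-0.00043084,  0.05984954,  0.03906115]), 'opening': 0.0425293447701099}
```

```bash
python3 -m inch '[0,8,-20,0,0, 0,17,-39,0,0, 0,17,-39,0,0, 0,17,-39,-12,0, 0,17,-39,-20,0]'
python3 -m inch '[0,0,0,-15,0, 0,0,0,-30,0, 0,0,0,-30,0, 0,0,0,-30,0, 0,0,0,-30,0]'
python3 - <<'E'
from h import *
for n,(r,c) in dict(scene=(130,230),top=(160,310)).items():
    f=grab(n); cv2.imwrite(f"pics/{n}2.png",cv2.resize(f["color"][r:r+80,c:c+110,::-1],None,fx=5,fy=5,interpolation=cv2.INTER_CUBIC))
a,b=[cv2.imread(f"pics/{n}2.png") for n in("scene","top")]; cv2.imwrite("pics/both2.png",np.hstack([a,b])[:,::1] if 0 else cv2.resize(np.hstack([a,b]),(800,291)))
E
```

```text
t: 2.7
tcp_pos: [0.5391, -0.1358, 0.1702]
eef_rot: [-3.141, 0.001, 0.13]
wrist_force: [-0.7, -0.2, -0.3]
opening: 0.0428
t: 3.2
tcp_pos: [0.5403, -0.1365, 0.142]
eef_rot: [3.141, -0.001, 0.13]
wrist_force: [-0.8, 0.5, -0.7]
opening: 0.0428
```

View pics/both2.png

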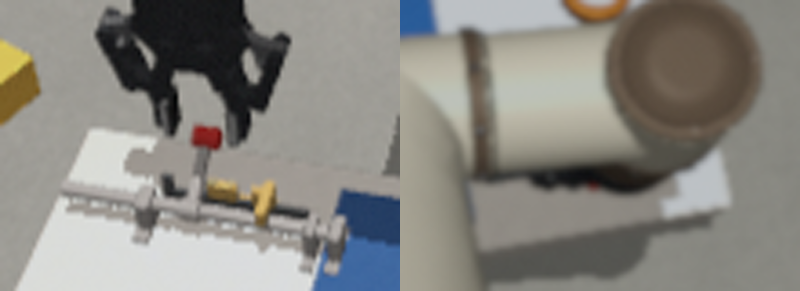

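The knob at (205,137) is centred between the fingers at (167,130) and (238,130). In the top view the arm hides the knob. I lower and grip.

```bash
python3 -m inch '[0,-1,0,-12,0, 0,-1,0,-22,0, 0,-1,0,-22,0, -0.3,-1,0,-22,0, -0.45,-1,0,-22,0]' 20
python3 -m inch '[-0.6,0,0,0,0, -1,0,0,0,0, -1,0,0,0,0, -1,0,0,0,0, -1,0,0,0,0]' 20
```

```text
t: 3.8
tcp_pos: [0.5391, -0.1369, 0.1194]
eef_rot: [3.141, -0.0, 0.13]
wrist_force: [0.9, 0.4, -0.6]
opening: 0.0236
t: 4.3
tcp_pos: [0.5391, -0.1368, 0.1195]
eef_rot: [3.141, -0.001, 0.13]
wrist_force: [0.1, 0.5, 0.6]
opening: 0.0191
```

```bash
python3 -m inch '[-1,2.8,0.4,4.8,0, -1,6,0.8,9.4,0, -1,9.6,1.3,13.5,0, -1,13.7,1.8,17.4,0, -1,13.7,1.8,17.4,0]'
python3 -m inch '[-1,4.5,0.6,3.3,0, -1,9.2,1.2,6.3,0, -1,14.3,1.9,8.7,0, -1,19.4,2.5,10.7,0, -1,19.4,2.5,10.7,0]'
```

```text
t: 4.8
tcp_pos: [0.5524, -0.135, 0.137]
eef_rot: [-3.141, 0.001, 0.13]
wrist_force: [-2.7, -0.0, -2.9]
opening: 0.0198
t: 5.3
tcp_pos: [0.5733, -0.1323, 0.1482]
eef_rot: [3.141, -0.002, 0.13]
wrist_force: [-1.7, 0.3, -0.6]
opening: 0.0196
```

Handle about 0.27 and bolt about 0.0066. I slide to about 0.046, which is clear of every possible stop position, then creep.

```bash
python3 -m inch '[-1,-0.7,5,0,0, -1,-1.6,12,0,0, -1,-2.5,19,0,0, -1,-3.1,24,0,0, -1,-3.1,24,0,0]'
python3 -m inch '[-1,-0.5,4,0,0, -1,-1.2,9,0,0, -1,-1.8,14,0,0, -1,-2.1,16,0,0, -1,-2.1,16,0,0]'
python3 -m inch '[-1,-0.1,1,0,0, -1,-0.3,2,0,0, -1,-0.4,3,0,0, -1,-0.5,4,0,0, -1,-0.5,4,0,0]'
```

```text
t: 5.8
tcp_pos: [0.5695, -0.1073, 0.148]
eef_rot: [-3.141, -0.002, 0.131]
wrist_force: [-0.7, -0.2, 1.8]
opening: 0.0197
t: 6.3
tcp_pos: [0.5672, -0.0919, 0.1479]
eef_rot: [-3.141, -0.001, 0.13]
wrist_force: [-0.4, -1.0, 3.3]
opening: 0.0195
t: 6.8
tcp_pos: [0.5666, -0.0884, 0.1478]
eef_rot: [3.141, -0.001, 0.13]
wrist_force: [-0.2, -3.0, 4.5]
opening: 0.0196
```

```bash
python3 -m inch '[-1,0,0,0.6,0, -1,-0.1,0.5,0.6,0, -1,-0.1,1,0.6,0, -1,-0.2,1.5,0.6,0, -1,-0.2,1.5,0.6,0]'
python3 -m inch '[-1,0,0,0.3,0, -1,-0.1,0.5,0.3,0, -1,-0.1,1,0.3,0, -1,-0.2,1.5,0.3,0, -1,-0.2,1.5,0.3,0]'
```

```text
t: 7.3
tcp_pos: [0.5662, -0.0868, 0.1478]
eef_rot: [-3.141, -0.0, 0.13]
wrist_force: [1.5, -2.1, 1.0]
opening: 0.0196
t: 7.8
tcp_pos: [0.5659, -0.0853, 0.1479]
eef_rot: [-3.141, -0.0, 0.129]
wrist_force: [2.7, -1.9, -3.9]
opening: 0.02
```

```bash
python3 -m inch '[-1,0,0,-0.3,0, -1,-0.1,0.5,-0.3,0, -1,-0.1,1,-0.3,0, -1,-0.2,1.5,-0.3,0, -1,-0.2,1.5,-0.3,0]'
python3 -m inch '[-1,0,0.4,0,0, -1,-0.1,0.7,0,0, -1,-0.1,1,0,0, -1,-0.2,1.5,0,0, -1,-0.2,1.5,0,0]'
```

```text
t: 8.3
tcp_pos: [0.5657, -0.0839, 0.1479]
eef_rot: [-3.141, -0.0, 0.129]
wrist_force: [3.8, -1.4, -3.0]
opening: 0.0194
t: 8.8
tcp_pos: [0.5656, -0.0832, 0.1479]
eef_rot: [3.14, -0.0, 0.13]
wrist_force: [5.2, -5.2, -5.9]
opening: 0.0194
```

```bash
python3 -m inch '[-1,0.3,0,-0.3,0, -1,0.6,0,-0.6,0, -1,0.6,0,-0.6,0, -1,0.6,0.2,-0.6,0, -1,0.6,0.4,-0.6,0]'
python3 -m inch '[-1,0,0.3,0,0, -1,0,0.6,0,0, -1,0,0.8,0,0, -1,0,0.8,0,0, -1,0,0.8,0,0]'
```

```text
t: 9.3
tcp_pos: [0.5656, -0.0832, 0.1478]
eef_rot: [3.14, 0.001, 0.13]
wrist_force: [3.0, -7.2, -2.0]
opening: 0.0196
t: 9.8
tcp_pos: [0.5656, -0.0831, 0.1478]
eef_rot: [3.139, 0.001, 0.129]
wrist_force: [2.9, -8.0, -2.9]
opening: 0.0197
```

The stop was found by feel at TCP y of about -0.0831 (bolt about 0.056), where Fy rose to 8 N with no further motion. I draw back about 12 mm.

```bash
python3 -m inch '[-1,0.5,-4,0,0, -1,1,-8,0,0, -1,1.5,-11,0,0, -1,1.8,-14,0,0, -1,1.8,-14,0,0]'
python3 -m inch '[-1,0,0,0,0, -1,0,0,0,0, -1,0,0,0,0, -1,0,0,0,0, -1,0,0,0,0]'
```

```text
t: 10.3
tcp_pos: [0.5675, -0.0955, 0.1478]
eef_rot: [3.142, 0.001, 0.129]
wrist_force: [-2.1, 0.8, 4.5]
opening: 0.0194
t: 10.8
tcp_pos: [0.5676, -0.0954, 0.1479]
eef_rot: [3.141, 0.001, 0.13]
wrist_force: [-1.9, 1.3, 5.9]
opening: 0.0199
```

```bash
python3 -m inch '[-1,-2,-0.3,-0.1,0, -1,-4,-0.5,-0.9,0, -1,-6.5,-0.8,-1.8,0, -1,-8.8,-1.1,-3,0, -1,-8.8,-1.1,-3,0]'
python3 -m inch '[-1,-0.6,-0.1,-0.3,0, -1,-1.2,-0.1,-0.6,0, -1,-1.8,-0.2,-0.9,0, -1,-2.4,-0.3,-1.3,0, -1,-2.4,-0.3,-1.3,0]'
```

```text
t: 11.3
tcp_pos: [0.5593, -0.0965, 0.1445]
eef_rot: [3.141, -0.001, 0.13]
wrist_force: [3.3, 0.4, 2.7]
opening: 0.0198
t: 11.8
tcp_pos: [0.5566, -0.0968, 0.1431]
eef_rot: [3.141, 0.0, 0.13]
wrist_force: [3.1, -0.1, 2.0]
opening: 0.0196
```

```bash
python3 -m inch '[-1,-0.5,-0.1,-0.3,0, -1,-1,-0.1,-0.6,0, -1,-1.5,-0.2,-0.9,0, -1,-1.9,-0.2,-1.1,0, -1,-1.9,-0.2,-1.1,0]'
python3 -m inch '[-1,-0.5,-0.1,-0.3,0, -1,-1,-0.1,-0.6,0, -1,-1.5,-0.2,-0.9,0, -1,-1.9,-0.2,-1.2,0, -1,-1.9,-0.2,-1.2,0]'
```

```text
t: 12.3
tcp_pos: [0.5547, -0.097, 0.142]
eef_rot: [3.141, 0.0, 0.13]
wrist_force: [3.6, -0.3, 2.0]
opening: 0.0197
t: 12.8
tcp_pos: [0.5528, -0.0972, 0.1408]
eef_rot: [3.141, 0.0, 0.129]
wrist_force: [3.4, -1.6, 2.3]
opening: 0.0197
```

```bash
python3 -m inch '[-1,-0.8,-0.1,-0.6,0, -1,-1.6,-0.2,-1.2,0, -1,-2.5,-0.3,-1.8,0, -1,-3.4,-0.4,-2.4,0, -1,-3.4,-0.4,-2.4,0]'
python3 -m inch '[-1,-1,-0.1,-0.8,0, -1,-2,-0.3,-1.7,0, -1,-3,-0.4,-2.6,0, -1,-4.2,-0.5,-3.6,0, -1,-4.2,-0.5,-3.6,0]'
```

```text
t: 13.3
tcp_pos: [0.5492, -0.0975, 0.1383]
eef_rot: [-3.142, 0.0, 0.129]
wrist_force: [4.3, -2.4, 2.2]
opening: 0.0192
t: 13.8
tcp_pos: [0.5449, -0.098, 0.1346]
eef_rot: [-3.141, 0.001, 0.129]
wrist_force: [3.2, -2.0, 3.3]
opening: 0.0196
```

```bash
python3 -m inch '[-1,-1.4,-0.2,-1.5,0, -1,-2.8,-0.3,-3,0, -1,-4.2,-0.5,-4.5,0, -1,-5.6,-0.7,-6.2,0, -1,-5.6,-0.7,-6.2,0]'
python3 -m inch '[-1,-1.3,-0.2,-1.7,0, -1,-2.5,-0.3,-3.4,0, -1,-3.7,-0.5,-5.1,0, -1,-4.6,-0.6,-6.8,0, -1,-4.6,-0.6,-6.8,0]'
```

```text
t: 14.3
tcp_pos: [0.5391, -0.0987, 0.1282]
eef_rot: [-3.141, 0.001, 0.129]
wrist_force: [1.3, -2.6, 2.7]
opening: 0.0196
t: 14.8
tcp_pos: [0.5345, -0.0993, 0.1214]
eef_rot: [-3.141, 0.001, 0.129]
wrist_force: [1.5, -1.9, 3.1]
opening: 0.0196
```

```bash
python3 -m inch '[-1,-0.4,0,-0.6,0, -1,-0.7,-0.1,-1.2,0, -1,-1,-0.1,-1.9,0, -1,-1.2,-0.2,-2.4,0, -1,-1.2,-0.2,-2.4,0]'
python3 -m inch '[-1,-0.2,0,-0.4,0, -1,-0.4,0,-0.8,0, -1,-0.5,-0.1,-1.2,0, -1,-0.5,-0.1,-1.5,0, -1,-0.5,-0.1,-1.5,0]'
```

```text
t: 15.3
tcp_pos: [0.5335, -0.0995, 0.1193]
eef_rot: [-3.141, 0.001, 0.129]
wrist_force: [0.8, -1.4, 4.1]
opening: 0.0193
t: 15.8
tcp_pos: [0.5327, -0.0996, 0.1178]
eef_rot: [-3.141, 0.001, 0.129]
wrist_force: [0.0, -1.5, 4.9]
opening: 0.0199
```

```bash
python3 -m inch '[-1,-0.1,0,-0.4,0, -1,-0.3,0,-0.8,0, -1,-0.4,-0.1,-1.2,0, -1,-0.4,-0.1,-1.2,0, -1,-0.4,-0.1,-1.2,0]'
python3 -m inch '[-1,-0.1,0,-0.3,0, -1,-0.2,0,-0.6,0, -1,-0.3,0,-0.8,0, -1,-0.3,0,-0.8,0, -1,-0.3,0,-0.8,0]'
```

```text
t: 16.3
tcp_pos: [0.5322, -0.0997, 0.1166]
eef_rot: [-3.141, 0.002, 0.129]
wrist_force: [-0.9, -1.9, 5.5]
opening: 0.0197
t: 16.8
tcp_pos: [0.5319, -0.0997, 0.1159]
eef_rot: [-3.141, 0.002, 0.129]
wrist_force: [-0.3, -1.3, 5.5]
opening: 0.0195
```

```bash
python3 -m inch '[-1,-0.1,0,-0.3,0, -1,-0.2,0,-0.6,0, -1,-0.3,0,-1,0, -1,-0.3,0,-1,0, -1,-0.3,0,-1,0]'
python3 -m inch '[-0.7,0,0,0.5,0, -0.5,0,0,0.5,0, -0.3,0,0,0.5,0, -0.1,0,0,0.5,0, 0,0,0,0.5,0]'
python3 -m inch '[0,0,0,0,0, 0,0,0,5,0, 0,0,0,15,0, 0,0,0,30,0, 0,0,0,50,0]'
python3 -m inch '[0,-40,0,30,0, 0,-80,0,40,0, 0,-120,0,40,0, 0,-150,0,40,0, 0,-150,0,40,0]'
python3 - <<'E'
from h import *
acc={}
for n in("scene","top"):
    f=grab(n); P=pts(f); c=cv2.cvtColor(f["color"],cv2.COLOR_RGB2HSV); K=np.array(f["intrinsics"])
    mk=((c[...,0]<6)|(c[...,0]>174))&(c[...,1]>120)&(c[...,2]>60)&(P[...,1]<-.04)&(P[...,1]>-.2)&(P[...,0]<.6)&(P[...,0]>.5)
    uv=np.argwhere(mk)[:,::-1]; print(n,len(uv))
    if len(uv):
        uc=(uv.min(0)+uv.max(0))/2; r=np.array([(uc[0]-K[0,2])/K[0,0],-(uc[1]-K[1,2])/K[1,1],-1])@R(f).T; acc[n]=(np.array(f["eye"]),r)
    cv2.imwrite(f"pics/{n}3.png",cv2.resize(f["color"][130:250,220:400,::-1],None,fx=4,fy=4,interpolation=cv2.INTER_CUBIC))
if len(acc)==2:
    (e1,r1),(e2,r2)=acc["scene"],acc["top"]; s=np.linalg.lstsq(np.c_[r1,-r2],e2-e1,rcond=None)[0]; print(e1+s[0]*r1,e2+s[1]*r2)
E
```

```text
t: 17.3
tcp_pos: [0.5316, -0.0998, 0.1151]
eef_rot: [-3.141, 0.002, 0.129]
wrist_force: [-1.0, -1.8, 7.4]
opening: 0.0199
t: 17.8
tcp_pos: [0.5318, -0.0995, 0.1148]
eef_rot: [-3.141, 0.002, 0.129]
wrist_force: [-0.6, -0.4, -0.2]
opening: 0.0427
t: 18.3
tcp_pos: [0.532, -0.0997, 0.1662]
eef_rot: [-3.142, 0.001, 0.129]
wrist_force: [0.8, 0.4, -0.5]
opening: 0.0428
t: 18.8
tcp_pos: [0.3789, -0.0999, 0.2065]
eef_rot: [-3.141, -0.001, 0.129]
wrist_force: [0.5, -0.9, -0.1]
opening: 0.0428
scene 37
top 27
[ 0.53218611 -0.10169457  0.13381491] [ 0.53102787 -0.09793604  0.13324204]
```

View pics/scene3.png

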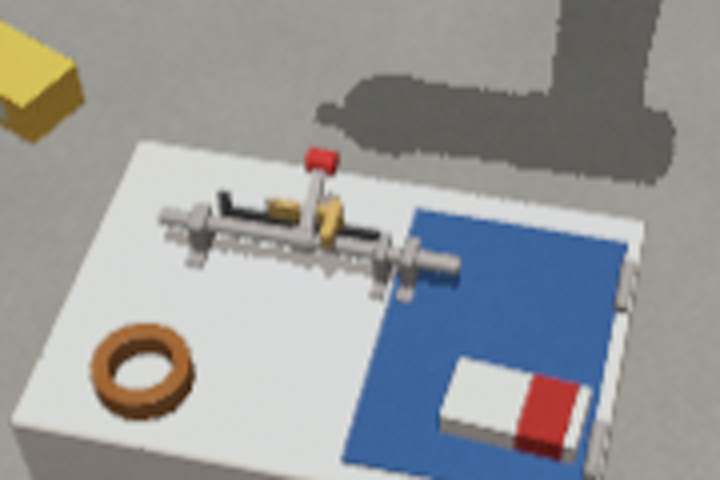

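The picture shows the handle at (318,200), down between the keeper and the brass stop at (330,220), with the rod through the staple at (455,265). Carton and tape look unmoved. The knob is now at z 0.1335, which means handle about 1.18 and bolt about 0.044.

```bash
python3 -c "
from station import arm; print(arm.get_state()['wrist_force']); print(arm.job_done())"
```

```text
[0.42343587 0.67264721 0.02618711]
the job is handed in; nothing more can be done
None
```

The chest is bolted: the handle is down in the locking notch, the gripper has let go and backed away, and the job is handed in at about 19 s. No verdict came back.

- **Moves:** I gripped the knob by its flat ends at 20 N, raised the handle to about 0.27 rad and slid the bolt across. I felt the keeper's stop at bolt about 0.056, where the wrist read about 8 N along the slide. Then I drew back 12 mm and turned the handle down in small steps. It entered the notch without snagging.
- **Final checks:** two-camera knob position (z about 0.1335 m) gives handle about 1.18 rad. The fingers' last position before release gives bolt about 0.044. The last picture shows the rod through the staple, with the small carton and tape roll looking unmoved.
- **Forces:** wrist readings peaked at about 9 N at the end of a move call, and they are not taken continuously. That leaves the 35 N limit on the metalwork likely met, but I did not measure it directly.
- **Less certain:**
  - In the final check the two camera rays missed each other by about 4 mm (1 mm at the start), so the bolt figure rests mainly on the arm's own position.
  - I did not push to a hard floor in the notch; I stopped at about 7 N upward on the tool.
  - The bystanders on the counter were not measured again after the move.

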